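# Gauge the bored handle socket of a printing block

## Robot

A 7-joint arm with a two-finger parallel gripper is mounted at the origin on the work surface. World frame = base frame: x ahead of the robot, y to its left, z up, the work surface at z = 0. Lengths are in m, angles in rad, forces in N, time in s.
With the tool pointing down it reaches from about 0.425 to 0.925 m from the base axis. Payload 6.8 kg.
Tool frame: the origin (TCP) lies at the very end of the fingers, on their centre line; the grasp point (between the pads) lies 19 mm behind it; z points along the fingers, y is the line along which they close (so a half turn about z gives the same grasp; the last joint's range is limited). The gripper opens to 85 mm and grips with 20 to 120 N. Pads are 22 mm wide; open, the fingers measure 114 mm over their backs; the gripper's body (76 mm by 85 mm) begins 54 mm behind the grasp point. The pads swing forward as they close: fully open they stand 13 mm farther back than shut.
Start: joints at [1.016, 0.477, 0.022, 1.555, -0.011, 1.109, -0.083], TCP at [0.292, -0.609, 0.231] pointing down, gripper open.
Joint ranges: [-2.96, 2.96], [-0.34, 2.1], [-1.41, 1.46], [0.24, 2.44], [-1.37, 4.51], [0.17, 1.92], [-2.96, 2.96]. Speed limits (rad/s): [2.39, 2.39, 3.14, 3.14, 3.14, 3.14, 3.14].

## Interface

Orientations are given as a rotation vector (axis times angle).
In Python, from bench import get_obs, viewer, r gives the robot as it stands. The module is installed in compiled form; this text tells all that it offers.
- The arm moves only by the tool play_rows, never from a script. Its argument "commands" is a list that holds one entry, the list of rows, each a list of 5 numbers: the gripper's target within -1 to 1 (shut at 1, half-way at 0, fully open at -1), then the shift along the tool's x, y, z scaled (see below), then the turn about the tool's z scaled (see below). A call has 1 to 12 rows; each row is the pose to reach, as a shift and turn from the pose commanded when the call began, along the tool's axes at that moment; what a row does not reach only later rows make up. The controller multiplies each number of a shift by 0.2 m and each number of a turn by pi/2 rad. A row lasts 1/12 s, in which the tool goes at most 41.7 mm and 7.16 degrees, less where a joint would pass 70% of its speed; a pose out of reach is approached as far as the arm can. A call with a number of a shift or a turn outside -1 to 1 is refused whole. A call with a gripper value outside its range is refused whole. The fingers move at their own pace and stop on an object; "grip_force" is the grip in N (left out, the last holds). Time passes only in rows, so rows that repeat a pose let the fingers close. It gives the time, the measured TCP pose, the force, the opening and the grip force at its end, in the units of the state.
- get_obs(): the state, without advancing time (a new reading comes with each control period).
- viewer.grab_frame(name): name is "scene" or "top" or "wrist"; returns a dict with "pixels" (420x560x3 uint8, red, green, blue), "fovy" (degrees; the focal length in pixels is half the picture's height over the tangent of half this angle, whatever the lens; pixels are square), "cx", "cy" (the principal point, pixels), "world_to_cam" (4x4, takes a point from world to camera coordinates); the wrist camera has in their place "hand_eye" (4x4, takes a point from camera to tool coordinates, whose origin is the TCP and whose axes are the flange's). Camera axes: x right, y up, looking along -z (the intrinsics and any distortion apply to the point x, -y, -z); pixel columns grow to the right and rows downward; lengths in m; the calibration is good to about 2 mm. A picture is of the moment at which its call begins: read the wrist's pose just before it. There is no depth.
- r.hand_in(): hands the job in; it is judged then, once.
Trained networks look in a picture, given as the dict that the camera call returned (one of the last four; its "shot" number tells which), for a name from the list of things; names that differ only in an ending like _2 or _b are one class to them, and where a whole thing is asked for, a point or a joint stands for the part that bears it (a point fixed in the world has none). Each returns a list of dicts, best first, with "score" (0 to 1); they miss things now and then, are a little off and sometimes report something else, mostly with a low value. They report only what shows in the picture. A call takes as long as a camera call. They do not tell look-alikes from the thing itself.
- viewer.trace(picture, thing): "pixels" (420x560 bool, what is visible of it) and "rect" ([left, top, right, bottom] in pixels, round what is visible of it).
The state is a dict: "clock": time; "joints": joint angles; "qvel": joint speeds; "tau": joint torques, N m; "tcp_pos": TCP position; "orientation": TCP orientation; "contact_force": force on the tool from outside, world axes, zero at the start; "moment": the same for the moment, N m; "grip_width": finger opening in m; "gripper_force": force on a finger pad.
Only numpy, scipy, OpenCV 4.12 (cv2) and the standard library are available. Lean on these libraries where they do the work, as an engineer would, in place of code of your own. Each camera call takes 0.05 s, during which the arm holds its last target. There are 200 camera calls.

## Task

Lift the depth gauge out of the tool stand and gauge the handle socket bored in the block that is clamped in the vise: let the gauge's rod down into the bore, without ramming or dropping it, until it stands on the bottom, and bring the wooden stock down along the rod until it lies flat on the block's face. Leave the gauge standing there, square and set, so that I can read the depth off the rod, and leave the other things on the bench where they are.

Things in the scene. Friction and masses are not known exactly. Their poses are not given: they have to be found in the camera images.
- gauge: depth gauge's stock: dark hardwood bar 160 mm long (x), 34 wide (y), 22 high (z), brass tips, brass sleeve and small thumbscrew (+y side, cannot catch) at mid length. Origin: centre of its flat underside, on the rod's axis; z up along the rod. A ringed steel rod, 10 mm thick, 200 long, runs through its middle. Gauge 0.24 kg, upright in the stand: rod down a shelf hole, stock lying across the shelf
- stock_end_a (a point): middle of the stock's upper face 62 mm from the rod towards the stock's +x end. In the stand this end overhangs the shelf's long edge by 52 mm, so it can be taken from above across the 34 mm width, clear of the rod. Held so, once the rod is stopped by the bottom it slips up through the stock as the stock is pressed on down
- stock_end_b (a point): the same at the other overhanging end, 62 mm from the rod towards -x
- rod (a joint): slide of the rod through the stock, m: at q the tip is 120 mm - q below the stock's underside, the rod's top 58 mm + q above its upper face. Range 0 to 0.100, at the start 0.005 to 0.025 (the tip must rise 95 to 115 mm to clear the shelf). Friction holds it wherever it is left, also against its weight; moving it takes about 2.5 N. The stock does not turn on the rod and stays square to it
- rod_tip (a point): centre of the rod's lower end (slightly rounded)
- stand: wooden tool stand, fixed. Origin under its middle, on the bench. Shelf 56 mm (x) by 260 (y), 22 thick, its top 140 mm above the bench, on end boards at y = +-130 mm, with a base board. The gauge hangs in a 20 mm hole at x = 0, y = +70 mm; three short palm chisels stand at y = -45, -75 and -105 mm, their handles 56 mm above the shelf: lift over them or go round
- vise: low cast-iron drilling vise, fixed to the bench; origin on the bench under the bore's axis. Its screw lies along x, with a cross handle 90 mm wide at x = -190 mm; body from x = -140 to +115 mm, 140 mm wide; jaw tops 58 mm above the bench
- blank: plain wooden printing-block blank clamped in the vise, fixed: 130 mm (x) by 130 (y) by 60 high, origin under its centre 30 mm above the bench; its flat upper face is 90 mm above the bench and stands 32 mm above the jaws
- bore (a point): centre of the mouth of the bored handle socket, in the middle of the blank's upper face; z up. The bore is blind, vertical, 26 mm wide and 34 to 50 mm deep, differing from time to time. It is wide for the rod: let go with the stock still high, the gauge leans over by up to 25 degrees; with the stock down flat it stands square
- bore_floor: the flat bottom of the bore; origin at its centre, on the surface that the rod comes to stand on
- round_block: bystander, loose: round printing block, 66 mm across, 80 mm high with its knob handle, standing between the stand and the vise; origin under its centre
- paisley_block: bystander, loose: drop-shaped printing block with a bar handle, about 130 mm long, 66 mm high, at the left; origin on its underside near the middle
- border_block: bystander, loose: rectangular printing block 150 x 60 mm with a raised bar handle, 76 mm high, at the right; origin under its centre
- lying_chisel: bystander, loose: chisel 180 mm long lying on the bench near the robot; origin on the bench at mid length
- mallet: bystander, loose: wooden mallet 255 mm long lying at the left; origin under its head
- glue_jar: bystander, loose: white jar 64 mm across and 95 mm high at the right; origin under its centre
- spare_handle: bystander, loose: turned wooden handle 98 mm high, standing upright beyond the round block; origin under its centre
Mind the look-alikes: they are no part of the job. What is shaped like the gauge but green is not meant.

How it is judged:
On the way, in this order (a step that is already met when the one before it is completed fails the run):
1. the gauge is drawn up out of the stand (the rod's tip above the shelf) (z of rod_tip in the frame of stand above 0.141 m), for 0.1 s.
2. the rod stands on the bottom of the bore (z of rod_tip in the frame of bore_floor between -0.003 and 0.0025 m and horizontal distance between rod_tip and bore_floor below 0.012 m), for 0.1 s.
At the end, for the whole second after the job is handed in: The rod's tip is inside the bore and on its bottom (within 2.5 mm), the stock's underside lies on the block's face (within 2.5 mm), the gauge is upright (within about 3 degrees) and at rest (all of step 2 and z of gauge in the frame of bore between -0.003 and 0.0025 m and angle between gauge's own z axis and vertical below 0.05 rad and linear speed of gauge below 0.02 m/s and angular speed of gauge below 0.1 rad/s); the robot touches nothing.
It fails at once if the rod was rammed or dropped onto the bottom of the bore (more than 60 N) (contact force between gauge and bore_floor above 60 N).
It fails at once if another thing on the bench was displaced by more than 30 mm (distance of any of round_block, paisley_block, border_block, lying_chisel, mallet, glue_jar, spare_handle from where it was at the start of the episode above 0.03 m).
It also fails if it takes over 54 s, if anything falls off the work surface, if the arm or the gripper's body presses on something with over 40 N, if the wrist force passes 120 N, or if a joint passes its speed limit or range.

## Working session

There is one attempt and no reset: what is moved stays moved. The work goes in short steps, Python scripts to look and compute and a tool call to move; the robot and the scene stay as the last step left them, time stands still between calls to the robot, and variables do not carry over. Pictures are saved under pics/ and viewed, at most 10 in all, crops included, and the job is handed in when it is done.

Besides the shell and the picture viewer there is one more tool, called after ">>>" by a JSON object that holds its "api" and its "payload". play_rows: Moves the arm, as the interface text tells. Shifts and turns lie within -1 to 1; 1 stands for 0.2 m of shift or pi/2 rad of turn. Its arguments: {"type":"object","properties":{"commands":{"type":"array","items":{"type":"array","items":{"type":"array","items":{"type":"number","minimum":-1,"maximum":1}}}},"grip_force":{"type":"number"}},"required":["commands"]}

```bash
mkdir -p pics; cat > h.py <<'E'
import numpy as np, cv2
from scipy.spatial.transform import Rotation as R
from bench import get_obs, viewer, r
def cam(p,o=None):
    f=p["pixels"].shape[0]/2/np.tan(np.radians(p["fovy"])/2)
    K=np.array([[f,0,p["cx"]],[0,f,p["cy"]],[0,0,1]])
    if "world_to_cam" in p: W=np.array(p["world_to_cam"])
    else:
        T=np.eye(4);T[:3,:3]=R.from_rotvec(o["orientation"]).as_matrix();T[:3,3]=o["tcp_pos"]
        W=np.linalg.inv(T@np.array(p["hand_eye"]))
    return K,np.diag([1,-1,-1,1])@W
def proj(C,X):
    K,W=C; X=np.atleast_2d(X); c=(W[:3,:3]@X.T).T+W[:3,3]; u=(K@c.T).T; return u[:,:2]/u[:,2:]
def onz(C,uv,z):
    K,W=C; d=W[:3,:3].T@np.linalg.inv(K)@np.array([uv[0],uv[1],1]); c=-W[:3,:3].T@W[:3,3]
    return c+d*(z-c[2])/d[2]
def save(p,n,box=None,s=1):
    im=p["pixels"][...,::-1]
    if box: im=im[box[1]:box[3],box[0]:box[2]]
    cv2.imwrite("pics/"+n,cv2.resize(im,None,fx=s,fy=s,interpolation=cv2.INTER_CUBIC))
E
python3 - <<'E'
from h import *
o=get_obs(); print({k:np.round(v,3) for k,v in o.items()})
ims=[]
for n in("scene","top"):
    p=viewer.grab_frame(n); print(n,{k:v for k,v in p.items() if k!="pixels"})
    save(p,n+"0.png",None,1.4)
    for t in("gauge","stock_end_a","rod","stand","vise","blank","bore"):
        try: d=viewer.trace(p,t)
        except Exception as e: print(t,e); continue
        for q in d[:3]:
            ys,xs=np.nonzero(q["pixels"]); print(t,round(q["score"],2),q["rect"],xs.mean().round(1),ys.mean().round(1))
E
```

```text
{'clock': np.float64(0.0), 'joints': array([ 1.016,  0.478,  0.022,  1.556, -0.011,  1.109, -0.083]), 'qvel': array([ 0.001, -0.001,  0.001,  0.002, -0.   ,  0.   ,  0.001]), 'tau': array([ 0.0000e+00, -5.9645e+01,  1.6080e+00, -2.8120e+01,  1.2000e-02,
        9.0000e-03, -0.0000e+00]), 'tcp_pos': array([ 0.291, -0.608,  0.23 ]), 'orientation': array([-3.062e+00, -6.960e-01,  1.000e-03]), 'contact_force': array([-0.062, -0.325, -0.161]), 'moment': array([ 0.025, -0.005, -0.036]), 'gripper_force': np.float64(0.0), 'grip_width': np.float64(0.085)}
scene {'fovy': 50.151968356389766, 'cx': 280.25318745768857, 'cy': 207.72638281783776, 'world_to_cam': array([[ 0.486989  ,  0.87334148, -0.01078774, -0.21134577],
       [-0.51286648,  0.29593648,  0.80584711,  0.12586124],
       [ 0.7069722 , -0.38690601,  0.59202538, -1.77838469],
       [ 0.        ,  0.        ,  0.        ,  1.        ]]), 'shot': 1}
gauge 0.95 [242.3, 214.7, 271.0, 266.2] 254.9 236.6
gauge 0.95 [224.2, 271.5, 285.6, 330.2] 254.8 295.4
gauge 0.93 [125.0, 174.5, 179.8, 222.6] 154.0 193.4
stock_end_a 0.97 [293.9, 146.2,
[... 941 characters left out ...]
 391.3 306.0
gauge 0.75 [198.2, 254.8, 245.2, 288.5] 219.7 270.5
gauge 0.7 [327.8, 233.9, 376.2, 262.8] 350.1 245.7
stock_end_a 0.93 [324.2, 232.4, 376.8, 259.1] 350.3 245.8
stock_end_a 0.93 [333.1, 119.6, 388.4, 137.3] 358.9 127.2
stock_end_a 0.88 [192.9, 254.8, 244.6, 286.4] 220.0 270.2
rod 0.58 [352.7, 121.0, 365.5, 136.6] 359.4 125.6
stand 0.72 [131.2, 211.1, 162.7, 290.8] 150.7 240.2
stand 0.69 [308.2, 169.7, 399.9, 207.6] 356.2 190.6
stand 0.67 [324.3, 155.8, 342.7, 208.1] 332.7 180.8
vise 0.75 [280.1, 210.1, 291.6, 258.1] 283.4 236.3
vise 0.72 [182.1, 143.1, 234.5, 233.2] 208.1 181.1
blank 0.84 [182.3, 150.2, 233.6, 199.9] 207.8 173.3
bore 0.73 [183.5, 143.2, 232.4, 237.2] 208.1 181.8
```

View pics/scene0.png

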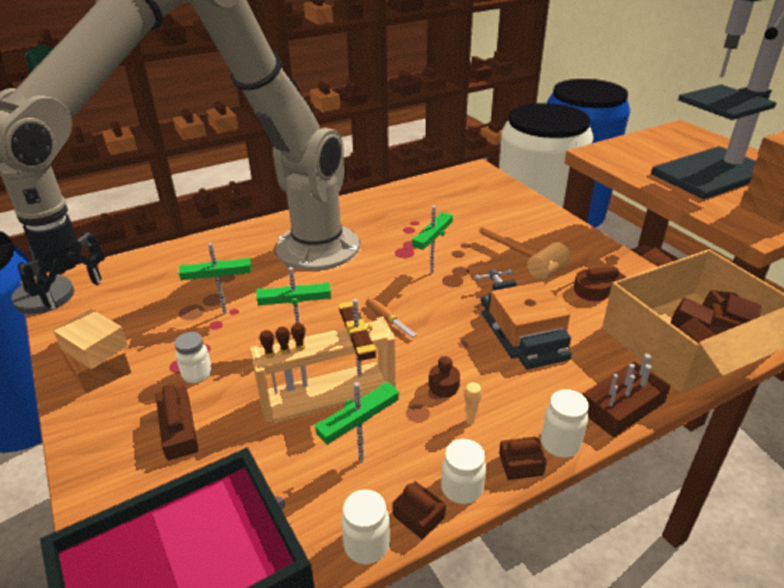

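View pics/top0.png

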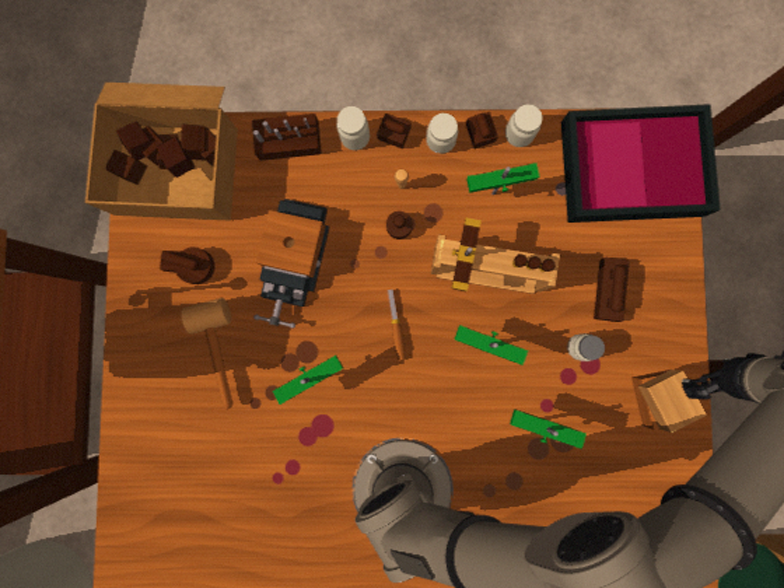

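The real gauge is the dark bar with brass tips in the stand, at top (333,181) and scene (256,236). The four green bars are the look-alikes, at top (220,270), (350,246), (391,306) and (359,127). The bore is the dark hole at top (206,173). Next is a confirming crop and the measurements.

```bash
python3 - <<'E'
from h import *
p=viewer.grab_frame("top"); C=cam(p)
save(p,"crop_top.png",(170,130,420,230),3.2)
d=[q for q in viewer.trace(p,"gauge")+viewer.trace(p,"stand") ]
for q in d:
    l,t,rr,b=q["rect"]; 
    if 320<l and rr<350 and t>140 and b<215:
        m=q["pixels"].astype(np.uint8); (c,wh,a)=cv2.minAreaRect(np.argwhere(m)[:,::-1].astype(np.float32)); print("rect",c,wh,a)
        ys,xs=np.nonzero(m); W=np.array([onz(C,u,.162)[:2] for u in zip(xs,ys)],np.float32)
        (c,wh,a)=cv2.minAreaRect(W); print("world",c,wh,a, W.mean(0))
        w,v=np.linalg.eigh(np.cov(W.T)); print("axis",v[:,1],np.degrees(np.arctan2(v[1,1],v[0,1])))
q=viewer.trace(p,"blank")[0]; W=np.array([onz(C,u,.09)[:2] for u in np.argwhere(q["pixels"])[:,::-1]],np.float32); print("blank",cv2.minAreaRect(W),W.mean(0))
g=cv2.cvtColor(p["pixels"],cv2.COLOR_RGB2GRAY)[160:186,192:220]; 
m=(g<np.median(g)*.7).astype(np.uint8); n,l,s,c=cv2.connectedComponentsWithStats(m)
for i in range(1,n): uv=c[i]+[192,160]; print("hole",s[i][4],uv,onz(C,uv,.09))
q=viewer.trace(p,"stand")
for k in q: print(k["rect"],k["score"])
p=viewer.grab_frame("scene"); C=cam(p)
g=cv2.cvtColor(p["pixels"],cv2.COLOR_RGB2GRAY)
save(p,"crop_scene.png",(200,180,430,290),3.4)
E
```

```text
blank ((0.5900110602378845, 0.26095834374427795), (0.1421787291765213, 0.1346631646156311), 77.18016052246094) [0.5907658  0.26003015]
hole 30 [204.56666667 171.93333333] [0.5945034  0.27190443 0.09      ]
```

View pics/crop_top.png

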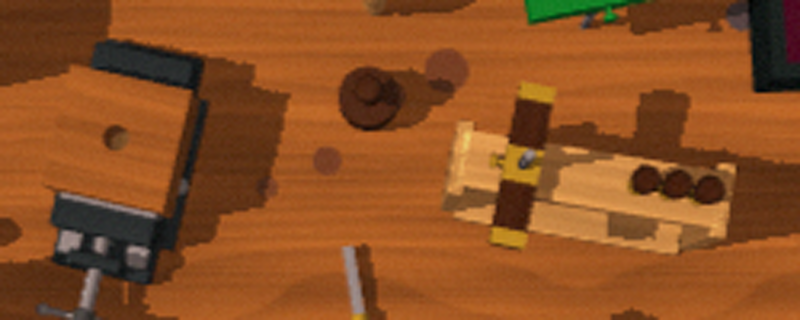

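View pics/crop_scene.png

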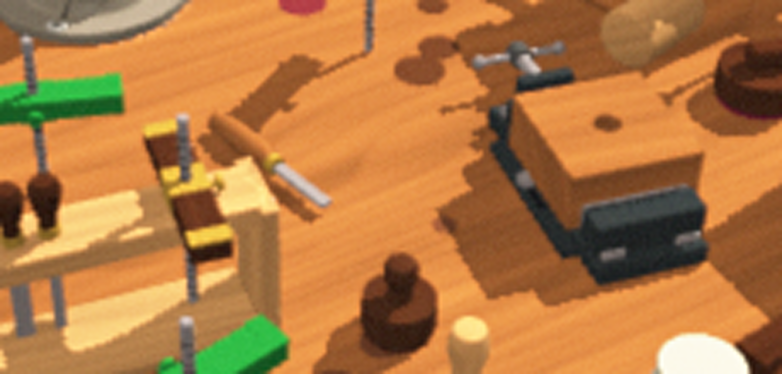

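Crops confirm it: dark stock with brass tips, far end at (338,157), near end at (329,207), and thumbscrew towards +y (left). So end b is the one nearer the robot. The bore is at (206.3,172.8).

```bash
cat >> h.py <<'E'
def pose():
    o=get_obs(); return np.array(o["tcp_pos"]),R.from_rotvec(o["orientation"]).as_matrix(),o
def goto(X,axis):
    """scaled row to TCP X with tool y perpendicular to horizontal 'axis' (tool x along +-axis)"""
    t,M,o=pose(); s=M.T@(np.array(X)-t)/.2
    a=M.T@np.array([axis[0],axis[1],0]); th=np.arctan2(a[1],a[0]); th=(th+np.pi/2)%np.pi-np.pi/2
    return np.round(s,4),round(th/(np.pi/2),4)
E
python3 - <<'E'
from h import *
p=viewer.grab_frame("top"); C=cam(p)
f=onz(C,(338.1,156.6),.162);n=onz(C,(328.8,207.2),.162);print(f,n,np.linalg.norm(f-n),(f+n)/2)
ax=(f-n)/np.linalg.norm(f-n);c=(f+n)/2;B=c-.062*ax;print("B",B,"ax",ax,np.degrees(np.arctan2(ax[1],ax[0])))
print("bore",onz(C,(206.3,172.8),.09))
t,M,o=pose();print(M.round(3));print(goto(np.append(B[:2],.33),ax))
p=viewer.grab_frame("wrist");print(np.round(p["hand_eye"],3),p["fovy"])
E
```

```text
[ 0.62759983 -0.16041924  0.162     ] [ 0.46951121 -0.12977223  0.162     ] 0.16103183226865753 [ 0.54855552 -0.14509574  0.162     ]
B [ 0.48768871 -0.13329612  0.162     ] ax [ 0.98172279 -0.19031647  0.        ] -10.971253314280064
bore [0.59157334 0.26609423 0.09      ]
[[ 0.902  0.432  0.   ]
 [ 0.432 -0.902 -0.   ]
 [ 0.     0.    -1.   ]]
(array([ 1.911 , -1.7204, -0.4935]), np.float64(0.4063))
[[ 0.001  0.947  0.32   0.082]
 [ 1.    -0.    -0.001 -0.   ]
 [-0.001  0.32  -0.947 -0.143]
 [ 0.     0.     0.     1.   ]] 68.81937545289473
```

>>> {"api": "play_rows", "payload": {"commands": [[[-1, 0, 0, -0.5, -0.1], [-1, 0.2, -0.15, -0.5, -0.2], [-1, 0.35, -0.3, -0.5, -0.3], [-1, 0.5, -0.45, -0.5, -0.4], [-1, 0.65, -0.6, -0.5, -0.48], [-1, 0.8, -0.75, -0.5, -0.56], [-1, 0.95, -0.86, -0.5, -0.64], [-1, 0.95, -0.86, -0.5, -0.72], [-1, 0.95, -0.86, -0.5, -0.8], [-1, 0.95, -0.86, -0.5, -0.8], [-1, 0.95, -0.86, -0.5, -0.8]]], "grip_force": 60}}

```text
clock: 2.12
tcp_pos: [0.389, -0.3711, 0.3316]
orientation: [2.062, 2.369, -0.0]
contact_force: [-0.5, -0.3, -0.5]
grip_width: 0.0851
gripper_force: 0.0
```

```bash
python3 - <<'E'
from h import *
t,M,o=pose();print(t,M.round(3),o["joints"].round(3),o["clock"]);print(goto([.488,-.133,.33],[.9817,-.1903]))
E
```

```text
[ 0.38895967 -0.3710508   0.33163204] [[-0.138  0.99   0.   ]
 [ 0.99   0.138 -0.001]
 [-0.001  0.    -1.   ]] [ 0.894  0.184 -0.287  1.739  0.055  1.226  0.731] 2.1167
(array([1.1106, 0.6545, 0.0077]), np.float64(-0.7901))
```

>>> {"api": "play_rows", "payload": {"commands": [[[-1, 0.2, 0.12, 0, -0.08], [-1, 0.4, 0.24, 0, -0.16], [-1, 0.55, 0.35, 0, -0.24], [-1, 0.7, 0.45, 0, -0.32], [-1, 0.85, 0.55, 0, -0.4], [-1, 1, 0.6, 0, -0.48], [-1, 1, 0.65, 0, -0.56], [-1, 1, 0.65, 0, -0.64], [-1, 1, 0.65, 0, -0.72], [-1, 1, 0.65, 0, -0.79], [-1, 1, 0.65, 0, -0.79], [-1, 1, 0.65, 0, -0.79]]]}}

```text
clock: 3.12
tcp_pos: [0.491, -0.1566, 0.3312]
orientation: [-0.32, -3.125, -0.0]
contact_force: [1.1, -0.1, 0.3]
grip_width: 0.0852
gripper_force: 0.0
```

```bash
python3 - <<'E'
from h import *
t,M,o=pose();print(t,M.round(3),o["joints"].round(3),o["clock"]);print(goto([.488,-.133,.33],[.9817,-.1903]))
p=viewer.grab_frame("wrist");save(p,"wrist1.png",None,1.4);C=cam(p,o)
c=np.array([.5486,-.1451,.162]);ax=np.array([.9817,-.1903,0]);print(proj(C,[c,c+.08*ax,c-.08*ax]))
for n in("gauge","stock_end_a"):
  for q in viewer.trace(p,n): print(n,q["score"],q["rect"])
E
```

```text
[ 0.49103353 -0.15655865  0.33123537] [[-0.979  0.203 -0.   ]
 [ 0.203  0.979  0.   ]
 [ 0.     0.    -1.   ]] [ 0.703  0.175 -0.583  1.77   0.102  1.227  1.459] 3.1167
(array([0.0387, 0.1123, 0.0062]), np.float64(-0.008))
[[299.19744395 243.26445755]
 [298.53004452 304.86302406]
 [299.97370956 171.61793429]]
gauge 0.94 [284.1, 166.5, 329.1, 302.6]
gauge 0.88 [442.1, 0.3, 559.5, 121.1]
gauge 0.64 [229.3, 3.1, 252.0, 60.4]
gauge 0.57 [198.9, 315.5, 263.7, 387.6]
stock_end_a 0.97 [230.8, 3.9, 250.0, 63.8]
stock_end_a 0.93 [194.1, 312.2, 263.4, 384.7]
stock_end_a 0.86 [281.9, 168.7, 329.7, 306.3]
stock_end_a 0.78 [442.0, 0.0, 560.0, 117.0]
```

View pics/wrist1.png

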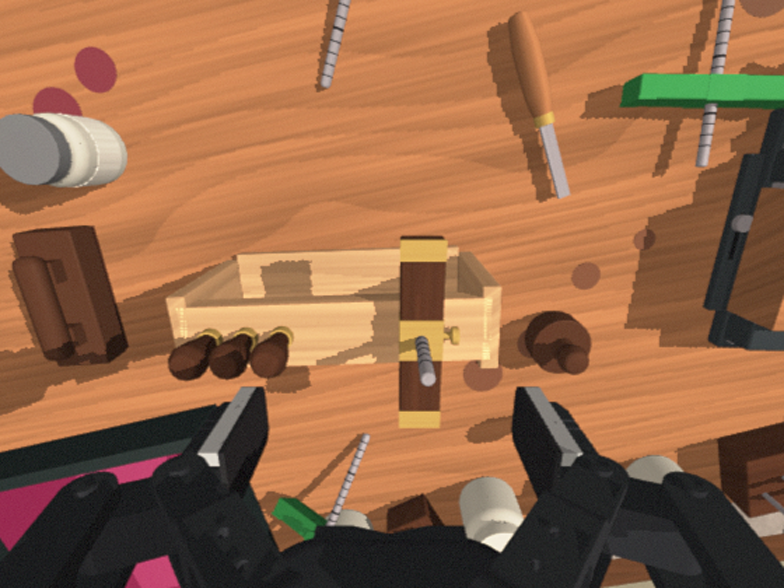

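The wrist view shows the dark stock with its near (b) end at (302,171) and far end at (299.6,305). That is within about 2 px of the prediction.

```bash
python3 - <<'E'
from h import *
t,M,o=pose();p=viewer.grab_frame("wrist");C=cam(p,o)
n=onz(C,(302.3,171),.162);f=onz(C,(299.7,305),.162);ax=(f-n)/np.linalg.norm(f-n);c=(n+f)/2
print(n,f,np.linalg.norm(f-n),c,ax,np.degrees(np.arctan2(ax[1],ax[0])))
B=c-.062*ax;print(B);print(goto([B[0],B[1],.22],ax),o["clock"])
E
```

```text
[ 0.46989975 -0.1273132   0.162     ] [ 0.62772638 -0.15847104  0.162     ] 0.16087279885590475 [ 0.54881306 -0.14289212  0.162     ] [ 9.81064762e-01 -1.93679976e-01 -3.45062382e-16] -11.167621803692148
[ 0.48798705 -0.13088396  0.162     ]
(array([0.0405, 0.1213, 0.5567]), np.float64(-0.0035)) 3.2667
```

>>> {"api": "play_rows", "payload": {"commands": [[[-1, 0.04, 0.12, 0.15, -0.004], [-1, 0.04, 0.12, 0.35, -0.004], [-1, 0.04, 0.12, 0.5, -0.004], [-1, 0.04, 0.12, 0.65, -0.004], [-1, 0.04, 0.12, 0.78, -0.004], [-1, 0.04, 0.12, 0.87, -0.004], [-1, 0.04, 0.12, 0.93, -0.004], [-1, 0.04, 0.12, 0.93, -0.004], [-1, 0.04, 0.12, 0.93, -0.004], [-1, 0.04, 0.12, 0.93, -0.004]]]}}

```text
clock: 4.15
tcp_pos: [0.489, -0.1311, 0.1466]
orientation: [0.3, 3.125, -0.0]
contact_force: [0.6, -0.2, 0.6]
grip_width: 0.0853
gripper_force: 0.0
```

```bash
python3 - <<'E'
from h import *
t,M,o=pose();print(t,o["contact_force"],goto([.488,-.132,.144],[.9811,-.1937]))
p=viewer.grab_frame("wrist");save(p,"wrist2.png",None,1)
E
```

```text
[ 0.48902209 -0.13113568  0.14655452] [ 0.62636251 -0.19380568  0.60851223] (array([ 0.0042, -0.0052,  0.0128]), np.float64(0.0021))
```

View pics/wrist2.png

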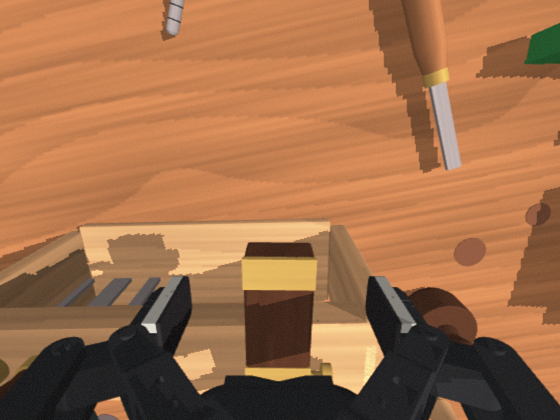

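The stock end (x 243–316) lies centred between the open pads, so I'll close.

>>> {"api": "play_rows", "payload": {"commands": [[[-1, 0, 0, 0.012, 0], [1, 0, 0, 0.012, 0], [1, 0, 0, 0.012, 0], [1, 0, 0, 0.012, 0], [1, 0, 0, 0.012, 0], [1, 0, 0, 0.012, 0], [1, 0, 0, 0.012, 0], [1, 0, 0, 0.012, 0], [1, 0, 0, 0.012, 0], [1, 0, 0, 0.012, 0]]], "grip_force": 80}}

```text
clock: 5.03
tcp_pos: [0.488, -0.1311, 0.1433]
orientation: [0.3, 3.127, -0.001]
contact_force: [-2.3, -0.1, 4.6]
grip_width: 0.0324
gripper_force: 81.0
```

>>> {"api": "play_rows", "payload": {"commands": [[[1, 0, 0, -0.03, 0], [1, 0, 0, -0.1, 0], [1, 0, 0, -0.2, 0], [1, 0, 0, -0.3, 0], [1, 0, 0, -0.4, 0], [1, 0, 0, -0.5, 0], [1, 0, 0, -0.6, 0], [1, 0, 0, -0.7, 0], [1, 0, 0, -0.78, 0], [1, 0, 0, -0.8, 0], [1, 0, 0, -0.8, 0], [1, 0, 0, -0.8, 0]]]}}

```text
clock: 6.03
tcp_pos: [0.4873, -0.131, 0.3019]
orientation: [-0.299, -3.126, -0.0]
contact_force: [0.1, -0.5, -2.0]
grip_width: 0.0325
gripper_force: 80.0
```

```bash
python3 - <<'E'
from h import *
t,M,o=pose();print(t,M.round(3),o["contact_force"],o["grip_width"],o["joints"].round(3))
p=viewer.grab_frame("scene");save(p,"scene2.png",(180,90,420,270),3.3);C=cam(p)
c=t-.062*M[:,0];print(proj(C,[c,c+[0,0,-.1]]))
p=viewer.grab_frame("wrist");save(p,"wrist3.png",None,1)
E
```

```text
[ 0.4873004  -0.13095742  0.3019239 ] [[-0.982  0.19  -0.001]
 [ 0.19   0.982  0.   ]
 [ 0.001 -0.    -1.   ]] [ 0.14661269 -0.4681626  -2.01409185] 0.03253266181549692 [ 0.677  0.181 -0.606  1.833  0.112  1.163  1.414]
[[252.20822456 189.99293961]
 [253.9715868  220.59460826]]
```

View pics/scene2.png

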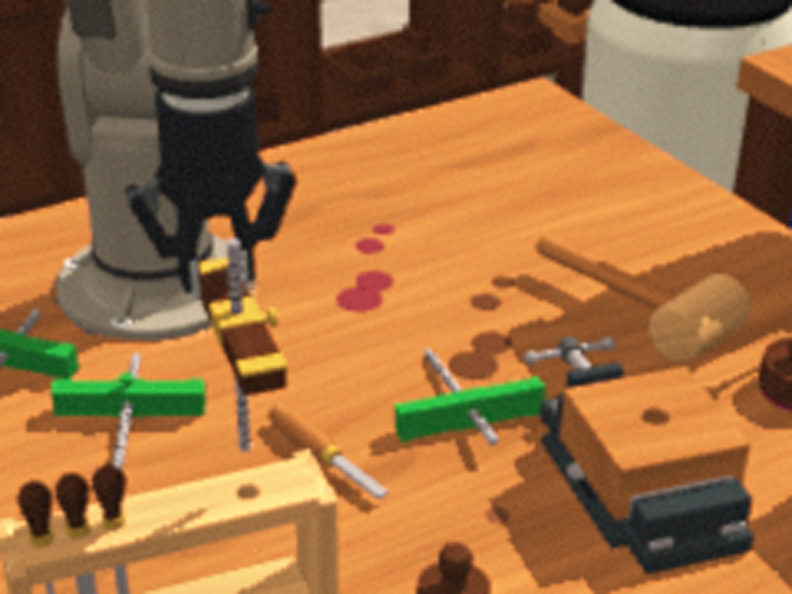

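The gauge is out of the stand, rod vertical, tip at scene (254,225.5), about 46 mm above the shelf. The bore shows at scene (378.8,216.1).

```bash
python3 - <<'E'
from h import *
p=viewer.grab_frame("scene");C=cam(p)
def hole(p,C,u,z):
    g=cv2.cvtColor(p["pixels"],cv2.COLOR_RGB2GRAY);u=np.array(u);a=np.round(u).astype(int)
    w=g[a[1]-8:a[1]+9,a[0]-9:a[0]+10].astype(float);m=(w<np.median(w)-18).astype(np.uint8);n,l,s,c=cv2.connectedComponentsWithStats(m)
    i=min(range(1,n),key=lambda i:np.linalg.norm(c[i]-[9,8]));uv=c[i]+a-[9,8];return s[i],uv,onz(C,uv,z)
print(hole(p,C,(378.8,216.1),.09)); print(onz(C,(378.8,216.1),.09))
p2=viewer.grab_frame("top");C2=cam(p2);print(hole(p2,C2,(206.3,172.8),.09))
print(onz(C2,(206.3,172.8),.09))
print(goto([.533,.245,.305],[.94,.342]))
E
```

```text
(array([ 4,  5,  9,  6, 44], dtype=int32), array([378.        , 215.79545455]), array([0.58983799, 0.26610577, 0.09      ]))
[0.59232791 0.26726791 0.09      ]
(array([ 5,  4,  8,  8, 45], dtype=int32), array([205.08888889, 172.24444444]), array([0.59345289, 0.27015088, 0.09      ]))
[0.59157334 0.26609423 0.09      ]
(array([ 0.1323,  1.8889, -0.0158]), np.float64(-0.3437))
```

>>> {"api": "play_rows", "payload": {"commands": [[[1, 0, 0.08, 0, 0], [1, 0.01, 0.2, 0, -0.02], [1, 0.02, 0.32, 0, -0.04], [1, 0.03, 0.44, 0, -0.07], [1, 0.04, 0.56, 0, -0.1], [1, 0.05, 0.68, 0, -0.13], [1, 0.06, 0.79, 0, -0.16], [1, 0.07, 0.88, 0, -0.17], [1, 0.07, 0.93, 0, -0.17], [1, 0.07, 0.95, 0, -0.17], [1, 0.07, 0.95, 0, -0.17]]]}}

```text
clock: 7.15
tcp_pos: [0.5103, 0.0585, 0.3025]
orientation: [0.12, -3.139, -0.0]
contact_force: [-0.6, 0.5, -1.6]
grip_width: 0.0324
gripper_force: 80.0
```

```bash
python3 - <<'E'
from h import *
t,M,o=pose();print(t,o["joints"].round(3));print(goto([.5335,.246,.305],[.94,.342]))
E
```

```text
[0.51027901 0.058547   0.30250666] [ 0.423  0.223 -0.76   1.807  0.165  1.178  1.259]
(array([-0.1875,  0.9256, -0.0124]), np.float64(-0.1734))
```

>>> {"api": "play_rows", "payload": {"commands": [[[1, -0.02, 0.08, 0, -0.01], [1, -0.04, 0.2, 0, -0.03], [1, -0.07, 0.32, 0, -0.05], [1, -0.1, 0.44, 0, -0.08], [1, -0.12, 0.56, 0, -0.11], [1, -0.15, 0.68, 0, -0.14], [1, -0.17, 0.79, 0, -0.17], [1, -0.187, 0.87, 0, -0.173], [1, -0.187, 0.91, 0, -0.173], [1, -0.187, 0.926, 0, -0.173], [1, -0.187, 0.926, 0, -0.173], [1, -0.187, 0.926, 0, -0.173]]]}}

```text
clock: 8.15
tcp_pos: [0.5339, 0.2439, 0.3026]
orientation: [0.54, -3.094, 0.002]
contact_force: [-0.1, 0.2, -2.0]
grip_width: 0.0322
gripper_force: 80.0
```

```bash
python3 - <<'E'
from h import *
t,M,o=pose();print(t,M.round(3),o["joints"].round(3));print(goto([.5335,.246,.305],[.94,.342]))
c=t-.062*M[:,0];print(c)
p=viewer.grab_frame("scene");C=cam(p);print(proj(C,[c,c+[0,0,-.116],[.592,.267,.09]]))
save(p,"s3.png",(310,110,450,260),4)
p2=viewer.grab_frame("top");C2=cam(p2);print(proj(C2,[c+[0,0,.07],c+[0,0,-.116],[.592,.267,.09]]))
a=cv2.imread("pics/s3.png");b=cv2.resize(p2["pixels"][130:220,160:250,::-1],None,fx=2.6*2.5,fy=2.6*2.5)[:,:];b=cv2.resize(b,(240,240));
a=cv2.resize(a,(560,600));canvas=np.zeros((600,800,3),np.uint8);canvas[:,:560]=a;canvas[:240,560:]=b;cv2.imwrite("pics/both3.png",canvas)
E
```

```text
[0.5338887  0.24389946 0.30264889] [[-0.941 -0.339 -0.   ]
 [-0.339  0.941 -0.001]
 [ 0.001 -0.001 -1.   ]] [ 0.107  0.388 -0.842  1.642  0.304  1.249  1.121]
(array([-0.0017,  0.0105, -0.0118]), np.float64(-0.0021))
[0.59222195 0.26490493 0.30261229]
[[386.99017113 157.22235886]
 [381.98279019 190.82459266]
 [378.66573088 216.07094368]]
[[184.01314124 152.97958609]
 [200.10847959 166.92690289]
 [206.0295767  172.67384923]]
```

View pics/both3.png

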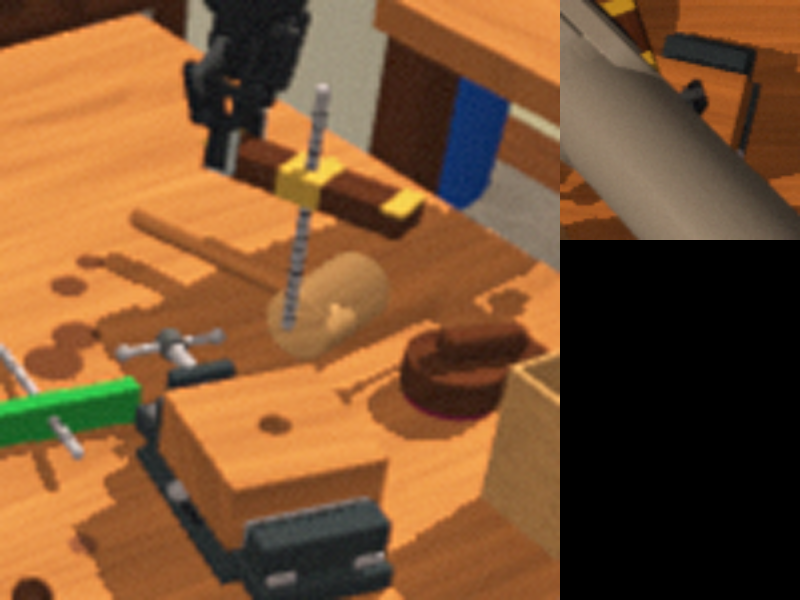

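The tip at (382.2,191.2) matches the prediction to 0.5 px and the rod is vertical, with the bore at (378.7,216). A 2 mm shift in y, then lower it to just above the mouth.

>>> {"api": "play_rows", "payload": {"commands": [[[1, 0, 0.01, 0.05, 0], [1, 0, 0.01, 0.12, 0], [1, 0, 0.01, 0.19, 0], [1, 0, 0.01, 0.26, 0], [1, 0, 0.01, 0.32, 0], [1, 0, 0.01, 0.37, 0], [1, 0, 0.01, 0.4, 0], [1, 0, 0.01, 0.42, 0], [1, 0, 0.01, 0.42, 0], [1, 0, 0.01, 0.42, 0]]]}}

```text
clock: 9.08
tcp_pos: [0.533, 0.2478, 0.2192]
orientation: [-0.544, 3.094, 0.0]
contact_force: [0.1, 0.3, -1.9]
grip_width: 0.0319
gripper_force: 80.1
```

```bash
python3 - <<'E'
from h import *
t,M,o=pose();c=t-.062*M[:,0];print(t,c,o["contact_force"],o["moment"])
p=viewer.grab_frame("scene");C=cam(p);print(proj(C,[c,c+[0,0,-.116],[.592,.267,.09]]))
save(p,"s4.png",(340,160,420,240),7)
E
```

```text
[0.53303154 0.24778156 0.21920006] [0.59131826 0.26891584 0.21923156] [ 0.11704867  0.27189462 -1.92691159] [0.00303525 0.21009118 0.0134052 ]
[[384.19943437 181.2133699 ]
 [379.51259464 212.40699925]
 [378.66573088 216.07094368]]
```

View pics/s4.png

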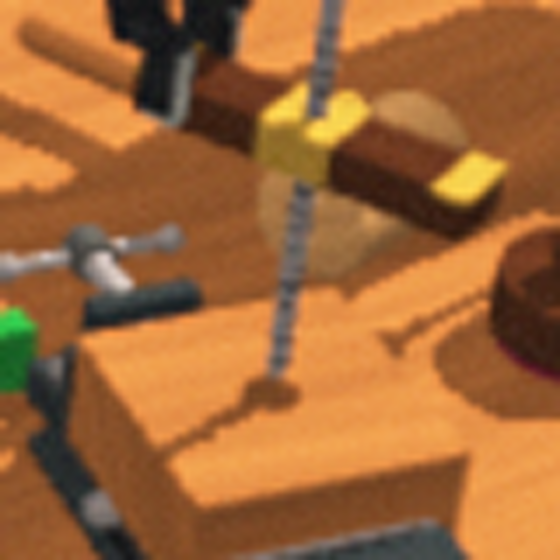

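The tip at (379.3,213.6) is over the mouth at (378.9,216). Now lower it slowly.

>>> {"api": "play_rows", "payload": {"commands": [[[1, 0.002, -0.007, 0.015, 0], [1, 0.002, -0.007, 0.035, 0], [1, 0.002, -0.007, 0.055, 0], [1, 0.002, -0.007, 0.075, 0], [1, 0.002, -0.007, 0.095, 0], [1, 0.002, -0.007, 0.115, 0], [1, 0.002, -0.007, 0.135, 0], [1, 0.002, -0.007, 0.155, 0], [1, 0.002, -0.007, 0.175, 0], [1, 0.002, -0.007, 0.19, 0], [1, 0.002, -0.007, 0.2, 0], [1, 0.002, -0.007, 0.2, 0]]]}}

```text
clock: 10.13
tcp_pos: [0.5327, 0.246, 0.1784]
orientation: [0.544, -3.093, 0.0]
contact_force: [1.2, 0.2, -2.5]
grip_width: 0.0322
gripper_force: 80.1
```

>>> {"api": "play_rows", "payload": {"commands": [[[1, 0, 0, 0.01, 0], [1, 0, 0, 0.02, 0], [1, 0, 0, 0.03, 0], [1, 0, 0, 0.04, 0], [1, 0, 0, 0.05, 0], [1, 0, 0, 0.06, 0], [1, 0, 0, 0.07, 0], [1, 0, 0, 0.08, 0], [1, 0, 0, 0.09, 0], [1, 0, 0, 0.1, 0], [1, 0, 0, 0.11, 0], [1, 0, 0, 0.12, 0]]]}}

```text
clock: 11.13
tcp_pos: [0.5329, 0.2461, 0.1547]
orientation: [0.544, -3.094, 0.0]
contact_force: [-1.0, -1.4, 1.1]
grip_width: 0.0324
gripper_force: 80.5
```

The force swung by 3 N, so the rod is on the bottom and slipping. Now the stock comes down.

>>> {"api": "play_rows", "payload": {"commands": [[[1, 0, 0, 0.02, 0], [1, 0, 0, 0.04, 0], [1, 0, 0, 0.065, 0], [1, 0, 0, 0.09, 0], [1, 0, 0, 0.115, 0], [1, 0, 0, 0.14, 0], [1, 0, 0, 0.165, 0], [1, 0, 0, 0.19, 0], [1, 0, 0, 0.215, 0], [1, 0, 0, 0.24, 0], [1, 0, 0, 0.255, 0], [1, 0, 0, 0.26, 0]]]}}

```text
clock: 12.13
tcp_pos: [0.5328, 0.2461, 0.1023]
orientation: [0.544, -3.094, -0.0]
contact_force: [-1.6, -1.2, 1.5]
grip_width: 0.0325
gripper_force: 80.5
```

```bash
python3 - <<'E'
from h import *
t,M,o=pose();print(t,M[:,2].round(4),o["contact_force"],o["moment"],o["joints"].round(3))
E
```

```text
[0.53279411 0.24612465 0.10227668] [-4.e-04 -0.e+00 -1.e+00] [-1.6233654  -1.22608159  1.53137273] [-0.15567071  0.28664798  0.00166934] [ 0.009  0.596 -0.735  1.842  0.501  0.899  0.957]
```

Now 9 mm to go, in slow steps.

>>> {"api": "play_rows", "payload": {"commands": [[[1, 0, 0, 0.008, 0], [1, 0, 0, 0.016, 0], [1, 0, 0, 0.024, 0], [1, 0, 0, 0.03, 0], [1, 0, 0, 0.035, 0], [1, 0, 0, 0.04, 0], [1, 0, 0, 0.044, 0], [1, 0, 0, 0.044, 0]]]}}

```text
clock: 12.8
tcp_pos: [0.5329, 0.2462, 0.094]
orientation: [0.544, -3.094, -0.0]
contact_force: [-1.5, -0.6, 0.6]
grip_width: 0.0322
gripper_force: 80.5
```

>>> {"api": "play_rows", "payload": {"commands": [[[1, 0, 0, 0.003, 0], [1, 0, 0, 0.006, 0], [1, 0, 0, 0.009, 0], [1, 0, 0, 0.009, 0]]]}}

```text
clock: 13.13
tcp_pos: [0.533, 0.2462, 0.0935]
orientation: [-0.543, 3.094, -0.001]
contact_force: [-4.5, -3.3, 11.5]
grip_width: 0.0321
gripper_force: 81.8
```

>>> {"api": "play_rows", "payload": {"commands": [[[1, 0, 0, 0.003, 0], [1, 0, 0, 0.003, 0], [1, 0, 0, 0.003, 0]]]}}

```text
clock: 13.38
tcp_pos: [0.533, 0.2462, 0.0935]
orientation: [-0.543, 3.093, -0.002]
contact_force: [-7.0, -4.5, 16.7]
grip_width: 0.0323
gripper_force: 82.5
```

The stock is seated (16.7 N, no further motion). Easing the press, then releasing.

>>> {"api": "play_rows", "payload": {"commands": [[[1, 0, 0, -0.003, 0], [0.3, 0, 0, -0.003, 0], [0, 0, 0, -0.003, 0], [-0.5, 0, 0, -0.003, 0], [-1, 0, 0, -0.003, 0], [-1, 0, 0, -0.003, 0], [-1, 0, 0, -0.003, 0], [-1, 0, 0, -0.003, 0], [-1, 0, 0, -0.003, 0], [-1, 0, 0, -0.003, 0]]]}}

```text
clock: 14.22
tcp_pos: [0.5329, 0.2461, 0.0922]
orientation: [0.544, -3.094, -0.0]
contact_force: [0.3, -0.9, 0.4]
grip_width: 0.0854
gripper_force: 0.0
```

```bash
python3 - <<'E'
from h import *
t,M,o=pose();print(t,o["contact_force"],o["grip_width"])
p=viewer.grab_frame("scene");C=cam(p);save(p,"s5.png",(330,140,430,250),5.4)
b=np.array([.592,.267,.09]);a=np.array([.94,.342,0]);print((proj(C,[b+[0,0,.022],b+.08*a+[0,0,.022],b+[0,0,.155]])-[330,140])*5.4)
E
```

```text
[0.532943   0.24613064 0.09224703] [ 0.31698192 -0.87598353  0.44184715] 0.08543512043548916
[[267.33833258 380.44492203]
 [392.48297581 435.43514442]
 [296.71733904 184.26845089]]
```

View pics/s5.png

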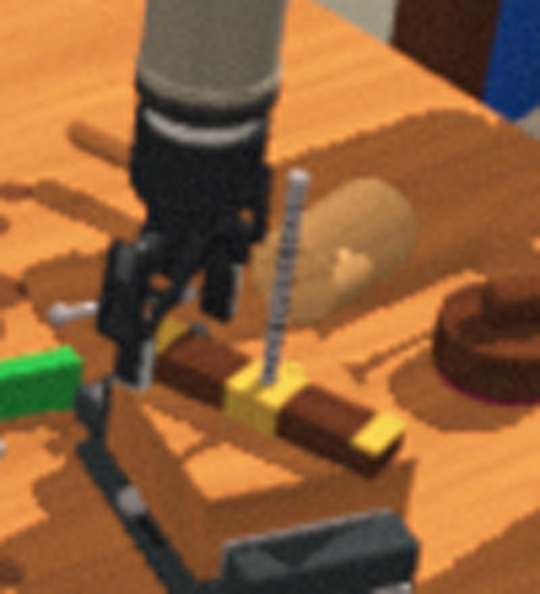

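The stock lies flat, with the rod base at (267,381) and rod top at (297,176) on the predicted vertical line. Rod height gives a depth of about 39–40 mm, in range. Retreating straight up.

>>> {"api": "play_rows", "payload": {"commands": [[[-1, 0, 0, -0.03, 0], [-1, 0, 0, -0.08, 0], [-1, 0, 0, -0.14, 0], [-1, 0, 0, -0.22, 0], [-1, 0, 0, -0.32, 0], [-1, 0, 0, -0.45, 0], [-1, 0, 0, -0.6, 0], [-1, 0, 0, -0.75, 0], [-1, 0, 0, -0.85, 0], [-1, 0, 0, -0.85, 0], [-1, 0, 0, -0.85, 0], [-1, 0, 0, -0.85, 0]]]}}

```text
clock: 15.27
tcp_pos: [0.5326, 0.2458, 0.2623]
orientation: [0.543, -3.094, 0.001]
contact_force: [-0.1, -0.4, -0.5]
grip_width: 0.0857
gripper_force: 0.0
```

```bash
python3 - <<'E'
from h import *
t,M,o=pose();print(t,o["contact_force"],o["clock"])
p=viewer.grab_frame("scene");a=cv2.imread("pics/s5.png")
im=cv2.resize(p["pixels"][140:250,330:430,::-1],(a.shape[1],a.shape[0]),interpolation=cv2.INTER_CUBIC)
# gauge region unchanged vs. before the retreat?
d=cv2.absdiff(a,im).max(2); print("diff rod/stock",d[180:380,262:305].mean(),d[380:470,230:400].mean(), "ref",d[480:580,230:400].mean())
E
```

```text
[0.53261414 0.24578087 0.26230913] [-0.13097908 -0.40328274 -0.54614316] 15.2667
diff rod/stock 9.780116279069768 3.364183006535948 ref 3.1561764705882354
```

```bash
python3 -c "
from bench import r
print(r.hand_in())"
```

```text
the job is handed in; nothing more can be done
None
```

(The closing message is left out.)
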